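# Clamp a turning blank in the drilling jig

### The job

Push the square wooden blank along its channel in the jig until its end is hard against the stop block. Then push the clamp's ball-ended handle over, past its dead point towards the blank, until it snaps over and its rubber foot locks down on the blank. Only push: never lift the blank, and leave the things standing around the jig where they are.

Things in the scene. Friction and masses are not known exactly. Their poses are not given: they have to be found in the camera images.
- jig: Jig screwed to the bench: grey laminate board 160 (x) by 320 (y) by 18 mm. Origin: centre of its underside, on the bench; z up. On the board, centred on x = 0, a channel along y between two rails (each 16 mm wide, 12 mm high, y = -130 to +60 mm, 44 mm clear between); at its +y end a fixed stop block, behind that the clamp. Offsets below are in this jig's frame.
- stop (a point): Middle of the foot of the stop block's face that the blank must meet: x = 0, y = +60, z = 18 mm. The block is 90 mm wide, 20 mm thick (towards +y), 32 mm high above the board.
- blank: Dark square wooden blank, 40 x 100 x 40 mm (x, y, z), 0.08 to 0.17 kg, loose, lying in the channel with its y along the jig's y, 2 mm play to each rail. Origin: centre of its underside, on the board. Starts 35 to 75 mm short of the stop; against the stop its origin is at y = +10 mm. Its top is 58 mm above the bench, 28 mm above the rails.
- push_end (a point): On the blank: centre of its end face away from the stop (-y end), 26 mm above its underside, 14 mm above the rails. Push here towards the jig's +y.
- pivot (a point): The clamp lever's hinge axis (parallel to the jig's x), between two steel cheeks 30 mm apart over all, up to z = 84 mm: x = 0, y = +102, z = 72 mm. The arm reaches 67 mm from it to a rubber foot, which comes down on the blank at y = +35 mm.
- clamp (a joint): Lever angle, rad. 0 = open: handle leans 35 deg away from the blank (to +y), foot raised. Grows as the knob is pushed towards -y. A spring holds it at 0: about 9 N at the knob to start it, falling to 0 at the dead point, 0.62 (handle upright). Beyond, it snaps over by itself and stays: 1.05 = foot pressing on the blank with about 12 N, locked. 1.12 = end stop, only with no blank under the foot.
- knob (a point): Centre of the black ball knob, 26 mm across, at the end of the handle, 110 mm from the pivot; moves with the lever. Open: y = +165, z = 162 mm: push its +y side towards -y. It rises to y = +102, z = 182 mm at the dead point; locked: y = +55, z = 172 mm. The handle below it is a round bar 12 to 19 mm thick.
- glue: Bystander: white glue bottle, 48 mm diameter, 120 mm tall, standing beside the jig; origin at the centre of its base. Leave alone.
- mug: Bystander: white mug, 76 mm diameter, 85 mm tall, standing beside the jig; origin at the centre of its base. Leave alone.
- spindle: Bystander: small turned wooden finial, 48 mm diameter, 85 mm tall, standing beside the jig; origin at the centre of its base. Leave alone.
- driver: Bystander: screwdriver with a black handle lying beside the jig. Leave alone.
There are look-alikes about, which are no part of the job. Leave any pink look-alike of the blank alone.

How it is judged:
By the outcome, as a careful person would: the job done as asked, in the order asked, and still so for the second after the job is handed in, with the robot touching nothing.
It also fails if it takes over 45 s, if anything falls off the work surface, if the arm or the gripper's body presses on something with over 40 N, if the wrist force passes 120 N, or if a joint passes its speed limit or range.

### The arm

A 6-joint arm with a two-finger parallel gripper is mounted at the origin on the work surface. World frame = base frame: x ahead of the robot, y to its left, z up, the work surface at z = 0. Lengths are in m, angles in rad, forces in N, time in s.
With the tool pointing down it reaches from about 0.35 to 0.85 m from the base axis. Payload 8.1 kg.
Tool frame: the origin (TCP) lies at the very end of the fingers, on their centre line; the grasp point (between the pads) lies 19 mm behind it; z points along the fingers, y is the direction in which the jaws open and shut (so a half turn about z gives the same grasp; the last joint's range is limited). The gripper opens to 85 mm and grips with 20 to 120 N. Pads are 22 mm wide; open, the fingers measure 114 mm over their backs; the gripper's body (76 mm by 85 mm) begins 54 mm behind the grasp point. The pads swing forward as they close: fully open they stand 13 mm farther back than shut.
Start: joints at [-1.392, 0.13, 1.488, -0, 1.523, -0.085], TCP at [0.156, -0.579, 0.231] pointing down, gripper open.
Joint ranges: [-2.96, 2.96], [-0.89, 2.26], [0.02, 2.5], [-1.34, 4.48], [0, 2.73], [-2.66, 2.66]. Speed limits (rad/s): [2.39, 2.39, 2.79, 3.14, 3.14, 3.14].

### API

Orientations are given as a rotation vector (axis times angle).
In Python, from plant import ctrl gives the robot as it stands.
- The arm moves only by the tool drive_tool, never from a script. Its argument "plan" is a list of rows, each a list of 2 entries, a list of its own where there are three numbers: the shift along the tool's x, y, z in cm, then the turn, a rotation vector about the tool's x, y, z in degrees. A call has 1 to 8 rows; each row is the pose to reach, as a shift and turn from the pose commanded when the call began, along the tool's axes at that moment; what a row does not reach only later rows make up. A row lasts 1/12 s, in which the tool goes at most 41.7 mm and 7.16 degrees, less where a joint would pass 70% of its speed; a pose out of reach is approached as far as the arm can. A call with a gripper value outside its range is refused whole. "jaw" is the closure in counts, from 0 (fully open) to 255 (shut), set as the call begins (left out, the last holds). The fingers move at their own pace and stop on an object; "grip_force" is the grip in N (left out, the last holds). Time passes only in rows, so rows that repeat a pose let the fingers close. It gives the time, the measured TCP pose, the force and the opening at its end, in the units of the state.
- ctrl.observe(): the state, without advancing time (a new reading comes with each control period).
- ctrl.grab_frame(name): name is "scene" or "side" or "wrist"; returns a dict with "pixels" (400x640x3 uint8, red, green, blue), "depth" (400x640 float32, m along the optical axis (not along the pixel's ray), 0 where there is no reading), "fx", "fy", "cx", "cy" (pixels), "k1" (the pictures are not rectified: a ray, as slopes to the right and down, at radius r is drawn at 1 + k1 r^2 times it, then the intrinsics apply), "R" (3x3) and "t" (3): a world point X has camera coordinates R X + t; the wrist camera has in their place "hand_eye" (4x4, takes a point from camera to tool coordinates, whose origin is the TCP and whose axes are the flange's). Camera axes: x right, y down, z forward; pixel columns grow to the right and rows downward; lengths in m; the calibration is good to about 2 mm. A picture is of the moment at which its call begins: read the wrist's pose just before it.
- ctrl.sign_off(): hands the job in, once; it reports no verdict.
The state is a dict: "t": time; "qpos": joint angles; "qvel": joint speeds; "joint_torque": joint torques, N m; "tool_pos": TCP position; "orientation": TCP orientation; "contact_force": force on the tool from outside, world axes, zero at the start; "torque": the same for the moment, N m; "grip_width": finger opening in m.
Only numpy, scipy, OpenCV 4.12 (cv2) and the standard library are available. Lean on these libraries where they do the work, as an engineer would, in place of code of your own. Each camera call takes 0.05 s, during which the arm holds its last target.

## Working session

There is one attempt and no reset: what is moved stays moved. The work goes in short steps, Python scripts to look and compute and a tool call to move; the robot and the scene stay as the last step left them, time stands still between calls to the robot, and variables do not carry over. Pictures are saved under pics/ and viewed, and the job is handed in when it is done.

Besides the shell and the picture viewer there is one more tool, called after "Call:" in YAML: its name, and indented under it one key for each argument. drive_tool: Moves the arm, as the interface text tells. Its arguments: {"type":"object","properties":{"plan":{"type":"array"},"jaw":{"type":"number"},"grip_force":{"type":"number"}},"required":["plan"]}

```bash
ls; mkdir -p pics; python3 - <<'E'
from plant import ctrl
import cv2,pickle
print(ctrl.observe())
for n in("scene","side","wrist"):
    f=ctrl.grab_frame(n); pickle.dump(f,open(f"pics/{n}0.pkl","wb"))
    cv2.imwrite(f"pics/{n}0.png",f["pixels"][:,:,::-1])
    print(n,{k:v for k,v in f.items() if k not in("pixels","depth")})
E
```

```text
pics
{'t': 0.0, 'qpos': array([-1.39243154e+00,  1.31145337e-01,  1.48931241e+00, -5.04678004e-05,
        1.52301459e+00, -8.54057160e-02]), 'qvel': array([-3.18040334e-04,  1.05108724e-04,  3.97318279e-05, -1.79981327e-03,
        1.07466697e-03,  1.13523352e-03]), 'joint_torque': array([-1.44336165e-03, -5.69403183e+01, -5.00551307e+01, -9.17232455e-05,
        1.49606389e-02, -6.53682105e-05]), 'tool_pos': array([ 0.15633249, -0.57868541,  0.23023571]), 'orientation': array([-3.11245070e+00, -4.12886878e-01,  2.16152152e-04]), 'contact_force': array([ 0.62453249, -0.24664253,  0.01735787]), 'torque': array([ 0.00086328, -0.03709609, -0.00638783]), 'grip_width': 0.08526145258724364}
scene {'fx': 397.2213430556925, 'fy': 397.2213430556925, 'cx': 314.4698418502578, 'cy': 199.86411323135957, 'k1': -0.014056431774339384, 'R': array([[ 0.84925339,  0.52797936,  0.00254522],
       [ 0.40582074, -0.64966264, -0.64284366],
       [-0.33775465,  0.54697006, -0.76599318]]), 't': array([-0.43144634, -0.21617361,  1.0854886 ])}
side {'fx': 416.6103515474684, 'fy': 416.6103515474684, 'cx': 312.77381305346034, 'cy': 196.0292304885825, 'k1': -0.07581621883204136, 'R': array([[-9.18130153e-01, -3.96278055e-01, -8.51592691e-04],
       [-2.45877270e-01,  5.71351696e-01, -7.83008051e-01],
       [ 3.10775467e-01, -7.18693914e-01, -6.22010987e-01]]), 't': array([0.48295778, 0.28675241, 0.73738308])}
wrist {'fx': 337.7311937450117, 'fy': 337.7311937450117, 'cx': 316.96567525493566, 'cy': 198.00291825484666, 'k1': -0.05525501817905606, 'hand_eye': array([[ 7.27714939e-04, -9.53805894e-01, -3.00422680e-01,
         7.59854029e-02],
       [ 9.99999735e-01,  6.96002647e-04,  2.12578223e-04,
         1.04970959e-03],
       [ 6.33661772e-06, -3.00422755e-01,  9.53806148e-01,
        -1.42894675e-01],
       [ 0.00000000e+00,  0.00000000e+00,  0.00000000e+00,
         1.00000000e+00]])}
```

View pics/scene0.png

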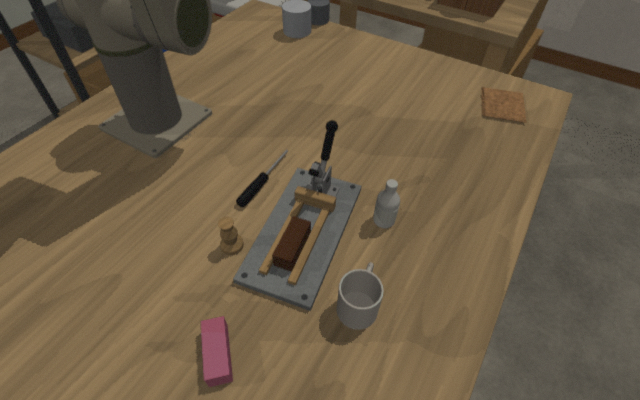

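View pics/side0.png

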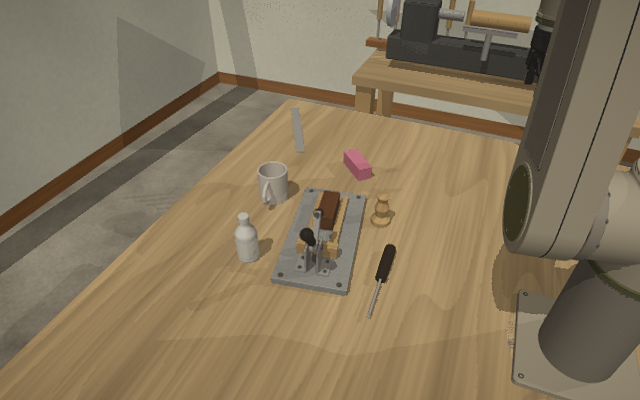

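View pics/wrist0.png

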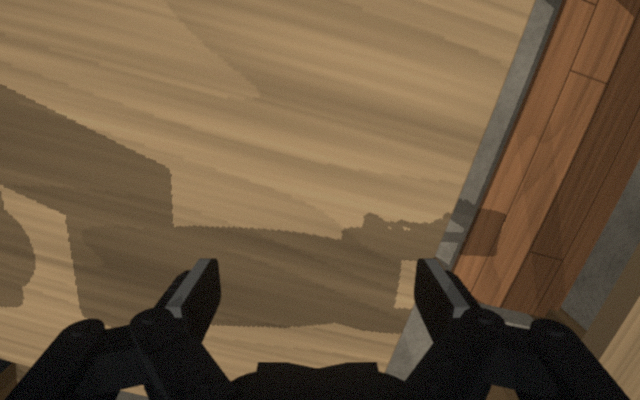

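The scene view shows the board with corners near (302,170), (360,186), (314,299) and (239,281). The blank is at about (292,243), the stop at (315,198) and the knob at (332,127). The pink decoy is at (215,350), away from the jig. Next I'll measure the jig.

```bash
cat > h.py <<'E'
import numpy as np,cv2,pickle
def K(f): return np.array([[f["fx"],0,f["cx"]],[0,f["fy"],f["cy"]],[0,0,1]])
def slopes(f,uv):
    p=cv2.undistortPoints(np.array(uv,float).reshape(-1,1,2),K(f),np.array([f["k1"],0,0,0,0.]))
    return p.reshape(-1,2)
def rays(f,uv):
    s=slopes(f,uv); d=np.c_[s,np.ones(len(s))]@f["R"]; return -f["R"].T@f["t"],d
def plane(f,uv,z):
    c,d=rays(f,uv); return c+d*((z-c[2])/d[:,2])[:,None]
def deproj(f,mask):
    v,u=np.nonzero(mask&(f["depth"]>0)); s=slopes(f,np.c_[u,v]); 
    return (np.c_[s,np.ones(len(s))]*f["depth"][v,u][:,None]-f["t"])@f["R"],np.c_[u,v]
def tri(fs,uvs):
    A=np.zeros((3,3));b=np.zeros(3)
    for f,uv in zip(fs,uvs):
        c,d=rays(f,[uv]);d=d[0]/np.linalg.norm(d[0]);P=np.eye(3)-np.outer(d,d);A+=P;b+=P@c
    return np.linalg.solve(A,b)
E
python3 - <<'E'
from h import *
for n in("scene","side"):
    f=pickle.load(open(f"pics/{n}0.pkl","rb")); im=f["pixels"]
    hsv=cv2.cvtColor(im,cv2.COLOR_RGB2HSV)
    P,uv=deproj(f,np.ones(im.shape[:2],bool)); 
    h=hsv[uv[:,1],uv[:,0]]
    win=(uv[:,0]>230)&(uv[:,0]<370)&(uv[:,1]>165)&(uv[:,1]<305)
    g=win&(abs(P[:,2]-.018)<.006)&(h[:,1]<60)
    print(n,"bench z",np.median(P[win&(h[:,1]>80)][:,2]),"grey n",g.sum(), "z",np.median(P[g][:,2]))
    m=np.zeros(im.shape[:2],np.uint8);m[uv[g,1],uv[g,0]]=255
    cs,_=cv2.findContours(m,cv2.RETR_EXTERNAL,cv2.CHAIN_APPROX_NONE);c=max(cs,key=cv2.contourArea)
    Q=plane(f,c.reshape(-1,2),.018)[:,:2].astype(np.float32)
    r=cv2.minAreaRect(Q*1000);print("rect",r)
    # blank dark brown
    b=win&(P[:,2]>.03)&(h[:,2]<95)&(h[:,1]>110)
    m2=np.zeros(im.shape[:2],np.uint8);m2[uv[b,1],uv[b,0]]=255
    cs,_=cv2.findContours(m2,cv2.RETR_EXTERNAL,cv2.CHAIN_APPROX_NONE);c=max(cs,key=cv2.contourArea);print("blank px",cv2.boundingRect(c),cv2.contourArea(c))
    t=b&(abs(P[:,2]-.058)<.004)
    print("blank top",t.sum(),P[t].mean(0),cv2.minAreaRect((P[t][:,:2]*1000).astype(np.float32)))
    # knob
    k=(P[:,2]>.12)&(h[:,2]<60)&(uv[:,0]>290)&(uv[:,0]<345)&(uv[:,1]>110)&(uv[:,1]<260)
    if k.any(): print("knob-ish",k.sum(),uv[k].min(0),uv[k].max(0),P[k].mean(0),P[k].max(0))
    cv2.imwrite(f"pics/{n}_crop.png",cv2.resize(im[100:310,220:400,::-1],None,fx=2.8,fy=2.8,interpolation=cv2.INTER_CUBIC))
E
```

```text
scene bench z 0.0014375385672760058 grey n 6425 z 0.0186069833823034
rect ((542.8543090820312, -102.84112548828125), (160.62265014648438, 322.08367919921875), 10.744880676269531)
blank px (272, 213, 38, 58) 1065.0
blank top 896 [ 0.55258273 -0.16029091  0.05843135] ((507.28656005859375, -164.04440307617188), (135.58834838867188, 100.43016052246094), 8.746365547180176)
knob-ish 350 [309 121] [337 175] [0.51933187 0.0281819  0.14666397] [0.54110285 0.06433744 0.17653268]
side bench z -0.0007652896022557454 grey n 4509 z 0.017418072037437917
rect ((541.6596069335938, -96.09010314941406), (159.34832763671875, 321.31451416015625), 10.703001976013184)
blank px (318, 191, 22, 37) 417.0
blank top 331 [ 0.55315323 -0.15346858  0.05617517] ((553.4954833984375, -152.40481567382812), (39.36464309692383, 101.2107925415039), 10.625444412231445)
knob-ish 186 [300 209] [323 243] [0.51145504 0.05302688 0.15762443] [0.53710425 0.07455021 0.17413077]
```

```bash
python3 - <<'E'
from h import *
from scipy.spatial.transform import Rotation as R
# initial tool axes
Rt=R.from_rotvec([-3.11245070e+00, -4.12886878e-01,  2.16152152e-04]).as_matrix();print(Rt)
E
```

```text
[[ 9.65413167e-01  2.60724508e-01 -3.83104921e-04]
 [ 2.60724767e-01 -9.65411419e-01  1.84091890e-03]
 [ 1.10118811e-04 -1.87713229e-03 -9.99998232e-01]]
```

Both views agree on the jig's size (160×321 mm) and yaw (10.7°). Their centres differ by 7 mm in y, so I'll settle that with the wrist camera and by contact. I'm moving to a hover behind the blank with the fingers shut.

Call:
drive_tool:
  plan:
    - [[4,-1.8,0],[0,0,4.4]]
    - [[8,-3.6,0],[0,0,4.4]]
    - [[11.6,-5.2,0],[0,0,4.4]]
    - [[15.2,-6.8,0],[0,0,4.4]]
    - [[19,-8.5,0],[0,0,4.4]]
    - [[22.8,-10.2,0],[0,0,4.4]]
    - [[26.6,-11.9,0],[0,0,4.4]]
    - [[30.4,-13.6,0],[0,0,4.4]]
  jaw: 255
  grip_force: 60

```text
t: 0.82
tool_pos: [0.4156, -0.367, 0.2311]
orientation: [-3.128, -0.293, 0.0]
contact_force: [-0.0, -0.7, -0.4]
grip_width: -0.0002
```

```bash
cat >> h.py <<'E'
from scipy.spatial.transform import Rotation as Rn
YAW=np.radians(10.7); C0=np.array([.5423,-.0995])
XJ=np.array([np.cos(YAW),np.sin(YAW)]);YJ=np.array([-np.sin(YAW),np.cos(YAW)])
def w2j(p): d=np.array(p)[...,:2]-C0; return np.stack([d@XJ,d@YJ],-1)
def st():
    from plant import ctrl
    s=ctrl.observe();print("t",s["t"],"pos",s["tool_pos"].round(4),"jig",(1e3*w2j(s["tool_pos"])).round(1),"F",s["contact_force"].round(1),"w",round(s["grip_width"],4));return s
def need(s,xj,yj,z,yaw=10.7):
    p=np.r_[C0+xj*XJ+yj*YJ,z];Rt=Rn.from_rotvec(s["orientation"]).as_matrix()
    a=np.radians(yaw);Rd=np.array([[np.cos(a),np.sin(a),0],[np.sin(a),-np.cos(a),0],[0,0,-1]])
    print("shift cm",((Rt.T@(p-s["tool_pos"]))*100).round(2),"turn",np.degrees(Rn.from_matrix(Rt.T@Rd).as_rotvec()).round(2))
E
python3 -c "
from h import *
s=st();need(s,0,-.15,.23)"
```

```text
t 0.8167 pos [ 0.4156 -0.367   0.2311] jig [-174.1 -239.3] F [-0.  -0.7 -0.4] w -0.0002
shift cm [17.41 -8.93  0.11] turn [-0.01  0.01  0.01]
```

Call:
drive_tool:
  plan:
    - [[3.6,-1.8,0],[0,0,0]]
    - [[7.2,-3.7,0],[0,0,0]]
    - [[10.8,-5.5,0],[0,0,0]]
    - [[14.2,-7.2,0],[0,0,0]]
    - [[17,-8.7,0],[0,0,0]]
    - [[17,-8.7,0],[0,0,0]]
    - [[17,-8.7,0],[0,0,0]]

```text
t: 1.4
tool_pos: [0.5662, -0.2499, 0.2305]
orientation: [-3.127, -0.298, 0.002]
contact_force: [-0.1, 0.8, -0.5]
grip_width: 0.0
```

```bash
python3 - <<'E'
from h import *
from plant import ctrl
s=st();need(s,0,-.15,.12)
for n in("wrist","scene","side"):
    f=ctrl.grab_frame(n); f["s"]=s; pickle.dump(f,open(f"pics/{n}1.pkl","wb")); cv2.imwrite(f"pics/{n}1.png",f["pixels"][:,:,::-1])
E
```

```text
t 1.4 pos [ 0.5662 -0.2499  0.2305] jig [  -4.4 -152.2] F [-0.1  0.8 -0.5] w 0.0
shift cm [ 0.45 -0.21 11.05] turn [-0.04  0.05  0.2 ]
```

View pics/wrist1.png

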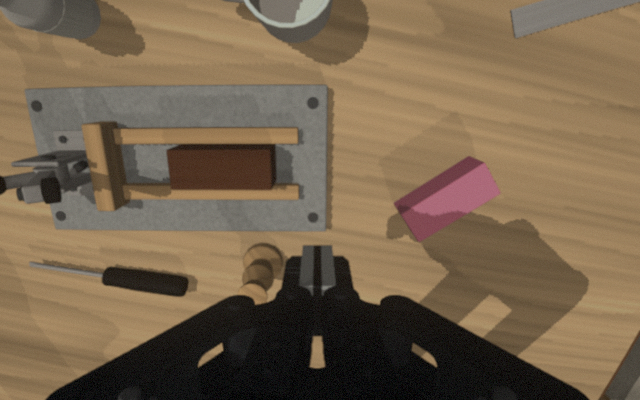

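View pics/side1.png

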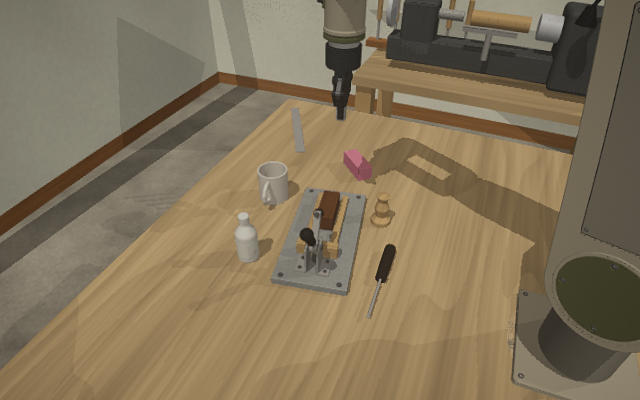

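The wrist view shows the board's -y edge at u≈327 (v 86–230). The blank's dark top spans u≈168–275, v≈146–189, the rail ends are at u≈298, and the fingertips are at (318,250). Now I'll measure from this view.

```bash
python3 - <<'E'
from h import *
f=pickle.load(open("pics/wrist1.pkl","rb"));s=f["s"];Rt=Rn.from_rotvec(s["orientation"]).as_matrix()
H=f["hand_eye"];Rwc=Rt@H[:3,:3];c=s["tool_pos"]+Rt@H[:3,3];f["R"]=Rwc.T;f["t"]=-Rwc.T@c
im=f["pixels"];hsv=cv2.cvtColor(im,cv2.COLOR_RGB2HSV)
P,uv=deproj(f,np.ones(im.shape[:2],bool));h=hsv[uv[:,1],uv[:,0]]
win=(uv[:,1]<240)&(uv[:,0]<345)&(uv[:,1]>70)
g=win&(abs(P[:,2]-.018)<.005)&(h[:,1]<60)
print("board z",np.median(P[g][:,2]),"bench",np.median(P[(abs(P[:,2])<.01)&(h[:,1]>80)][:,2]))
m=np.zeros(im.shape[:2],np.uint8);m[uv[g,1],uv[g,0]]=255
m=cv2.morphologyEx(m,cv2.MORPH_OPEN,np.ones((3,3)))
cs,_=cv2.findContours(m,cv2.RETR_EXTERNAL,cv2.CHAIN_APPROX_NONE);k=max(cs,key=cv2.contourArea)
print(cv2.boundingRect(k),"rect",cv2.minAreaRect((plane(f,k.reshape(-1,2),.018)[:,:2]*1e3).astype(np.float32)))
b=win&(abs(P[:,2]-.058)<.005)&(h[:,2]<110)&(h[:,1]>110)&(uv[:,0]>150)
m=np.zeros(im.shape[:2],np.uint8);m[uv[b,1],uv[b,0]]=255;m=cv2.morphologyEx(m,cv2.MORPH_OPEN,np.ones((3,3)))
cs,_=cv2.findContours(m,cv2.RETR_EXTERNAL,cv2.CHAIN_APPROX_NONE);k=max(cs,key=cv2.contourArea)
r=cv2.minAreaRect((plane(f,k.reshape(-1,2),.058)[:,:2]*1e3).astype(np.float32))
print("blank",cv2.boundingRect(k),r,"jig",w2j(np.array(r[0])/1e3)*1e3, "z",np.median(P[b][:,2]))
E
```

```text
board z 0.018304617671219416 bench 0.00029590632570483536
(25, 85, 302, 146) rect ((542.7454223632812, -103.04617309570312), (158.63746643066406, 318.3768615722656), 10.825390815734863)
blank (168, 149, 105, 41) ((553.8638916015625, -158.01437377929688), (39.42075729370117, 100.42692565917969), 10.679930686950684) jig [  0.49866213 -59.64400107] z 0.05833923863136417
```

```bash
sed -i 's/C0=np.array(.*/C0=np.array([.5425,-.102])/' h.py; python3 -c "
from h import *
s=st();need(s,0,-.145,.038)"
```

```text
t 1.55 pos [ 0.5646 -0.2523  0.231 ] jig [  -6.2 -151.7] F [ 0.3 -0.3  0.7] w 0.0003
shift cm [ 0.63 -0.67 19.3 ] turn [-0.01  0.05 -0.03]
```

Call:
drive_tool:
  plan:
    - [[0.6,-0.7,3.5],[0,0,0]]
    - [[0.6,-0.7,7],[0,0,0]]
    - [[0.6,-0.7,10.5],[0,0,0]]
    - [[0.6,-0.7,14],[0,0,0]]
    - [[0.6,-0.7,16.5],[0,0,0]]
    - [[0.6,-0.7,18.5],[0,0,0]]
    - [[0.6,-0.7,19.3],[0,0,0]]
    - [[0.6,-0.7,19.3],[0,0,0]]

```text
t: 2.22
tool_pos: [0.5674, -0.2437, 0.0357]
orientation: [-3.126, -0.29, 0.006]
contact_force: [-0.4, -0.3, -0.7]
grip_width: 0.0003
```

```bash
python3 - <<'E'
from h import *
from plant import ctrl
f=ctrl.grab_frame("scene");cv2.imwrite("pics/scene2.png",cv2.resize(f["pixels"][150:350,180:420,::-1],None,fx=3,fy=3))
s=st();need(s,0,-.12,.038)
E
```

```text
t 2.2667 pos [ 0.5689 -0.2442  0.0379] jig [  -0.5 -144.6] F [ 0.2 -0.3  0.7] w 0.0001
shift cm [ 0.05 -2.46 -0.01] turn [-0.05  0.07 -0.07]
```

View pics/scene2.png

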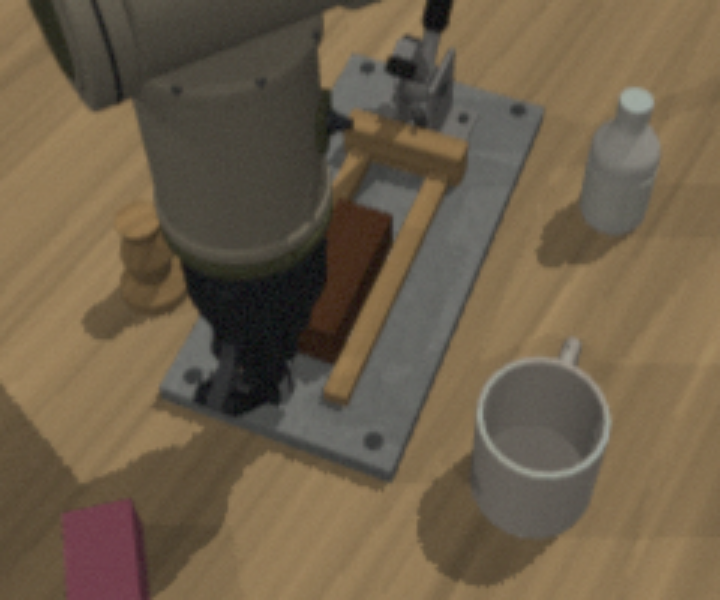

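```bash
python3 - <<'E'
from h import *
f=pickle.load(open("pics/scene1.pkl","rb"))
def pr(p): 
    q,_=cv2.projectPoints(np.array(p,float).reshape(-1,1,3),cv2.Rodrigues(f["R"])[0],f["t"],K(f),np.array([f["k1"],0,0,0]));return (q.reshape(-1,2)-[180,150])*3
def j(x,y,z):return np.r_[C0+x/1e3*XJ+y/1e3*YJ,z/1e3]
print(pr([j(0,-145,38),j(0,-106,58),j(-30,-160,18),j(0,-145,110),j(-80,-160,18),j(80,-160,18)]))
E
```

```text
[[278.11506965 393.03650377]
 [302.24660537 324.81002954]
 [226.83114101 413.01018657]
 [268.17197711 331.33497388]
 [156.05464963 387.02592109]
 [390.62617326 473.0024137 ]]
```

The projection puts the fingertip where the picture shows it. Now I'll push in small steps and watch the force.

Call:
drive_tool:
  plan:
    - [[0,-0.8,0],[0,0,0]]
    - [[0,-1.6,0],[0,0,0]]
    - [[0,-2.4,0],[0,0,0]]
    - [[0,-3,0],[0,0,0]]
    - [[0,-3.6,0],[0,0,0]]
    - [[0,-4.2,0],[0,0,0]]
    - [[0,-4.2,0],[0,0,0]]

```text
t: 2.85
tool_pos: [0.5622, -0.201, 0.0386]
orientation: [-3.127, -0.295, -0.0]
contact_force: [0.7, 1.0, -0.4]
grip_width: -0.0
```

```bash
python3 - <<'E'
from h import *
from plant import ctrl
f=ctrl.grab_frame("side");cv2.imwrite("pics/side3.png",cv2.resize(f["pixels"][130:310,230:430,::-1],None,fx=3,fy=3))
s=st();need(s,0,-.06,.038)
E
```

```text
t 2.9 pos [ 0.562  -0.2013  0.0383] jig [   0.7 -101.2] F [-0.  -0.6 -0.8] w -0.0003
shift cm [-0.07 -4.12  0.03] turn [-0.02  0.01  0.07]
```

View pics/side3.png

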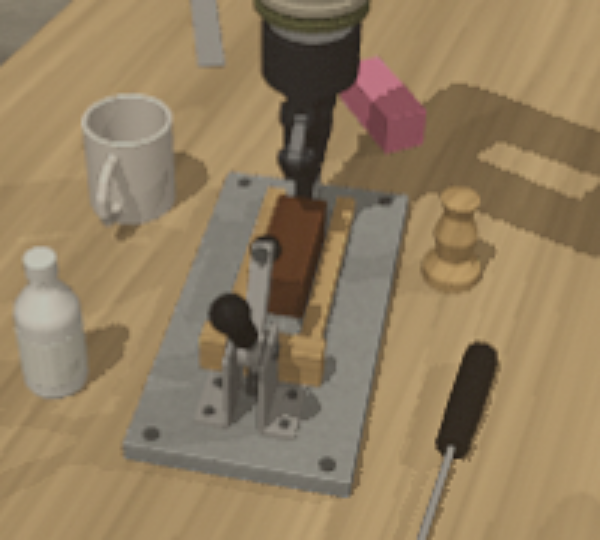

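The crop shows the finger centred on the blank's -y end at about (305,190), with the blank in its channel. I'll carry on.

Call:
drive_tool:
  plan:
    - [[-0.1,-0.7,0],[0,0,0]]
    - [[-0.1,-1.4,0],[0,0,0]]
    - [[-0.1,-2,0],[0,0,0]]
    - [[-0.1,-2.6,0],[0,0,0]]
    - [[-0.1,-3.1,0],[0,0,0]]
    - [[-0.1,-3.6,0],[0,0,0]]
    - [[-0.1,-3.8,0],[0,0,0]]
    - [[-0.1,-3.8,0],[0,0,0]]

```text
t: 3.57
tool_pos: [0.5539, -0.1644, 0.0381]
orientation: [-3.127, -0.294, 0.001]
contact_force: [-0.8, 0.3, 0.0]
grip_width: -0.0
```

```bash
cat > a.py <<'E'
from h import *
from plant import ctrl
import sys
f=ctrl.grab_frame("side");cv2.imwrite(f"pics/{sys.argv[1]}.png",cv2.resize(f["pixels"][130:310,230:430,::-1],None,fx=3,fy=3))
s=st();need(s,*[float(a) for a in sys.argv[2:5]])
E
python3 a.py side4 0 -.052 .038
```

```text
t 3.6167 pos [ 0.5539 -0.1647  0.0381] jig [ -0.5 -63.7] F [-0.2  0.5 -0.5] w -0.0
shift cm [ 0.05 -1.17  0.01] turn [-0.03  0.02  0.04]
```

View pics/side4.png

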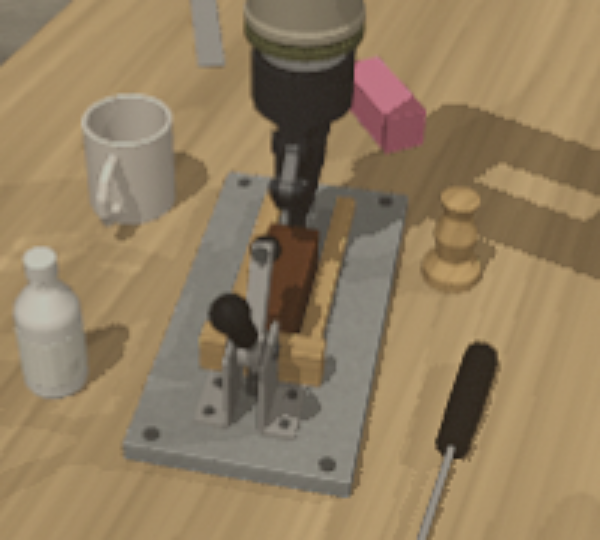

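The blank has moved with the finger; its end, at about (285,330), is close to the stop. I'll finish slowly.

Call:
drive_tool:
  plan:
    - [[0,-0.3,0],[0,0,0]]
    - [[0,-0.6,0],[0,0,0]]
    - [[0,-0.9,0],[0,0,0]]
    - [[0,-1.1,0],[0,0,0]]
    - [[0,-1.1,0],[0,0,0]]

```text
t: 4.03
tool_pos: [0.5522, -0.1544, 0.0384]
orientation: [3.127, 0.294, 0.001]
contact_force: [1.1, -1.9, -0.7]
grip_width: 0.0005
```

```bash
python3 a.py side5 0 -.048 .038
```

```text
t 4.0833 pos [ 0.5521 -0.1544  0.0384] jig [ -0.3 -53.3] F [ 0.6 -1.9 -0.1] w 0.0
shift cm [ 0.03 -0.53  0.04] turn [ 0.02 -0.01  0.02]
```

Call:
drive_tool:
  plan:
    - [[0,-0.2,0],[0,0,0]]
    - [[0,-0.4,0],[0,0,0]]
    - [[0,-0.4,0],[0,0,0]]

```text
t: 4.33
tool_pos: [0.5526, -0.154, 0.0398]
orientation: [3.122, 0.292, 0.004]
contact_force: [0.9, -16.6, 1.0]
grip_width: -0.0
```

```bash
python3 a.py side6 0 -.044 .038
```

```text
t 4.3833 pos [ 0.5526 -0.154   0.0397] jig [  0.3 -52.9] F [  1.  -16.1   1. ] w 0.0001
shift cm [-0.03 -0.89  0.17] turn [ 0.35 -0.12 -0.02]
```

View pics/side6.png

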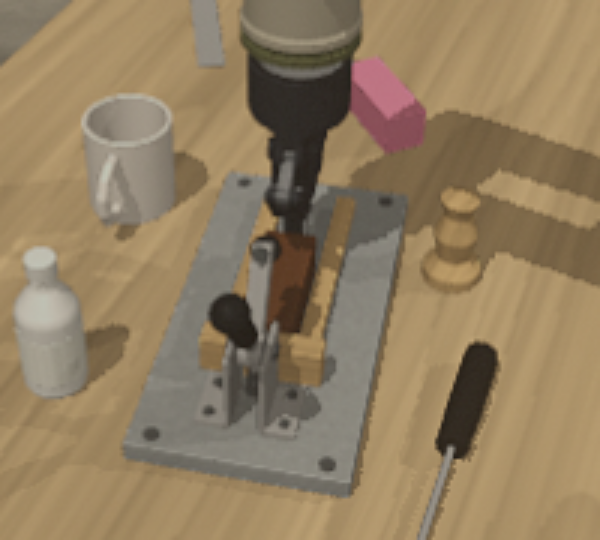

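The force is 16 N with no further motion, so the blank is hard on the stop. Now I'll back off and rise.

Call:
drive_tool:
  plan:
    - [[0,1,0],[0,0,0]]
    - [[0,3,0],[0,0,0]]
    - [[0,3.5,-2],[0,0,0]]
    - [[0,3.5,-6],[0,0,0]]
    - [[0,3.5,-10],[0,0,0]]
    - [[0,3.5,-14],[0,0,0]]
    - [[0,3.5,-18],[0,0,0]]
    - [[0,3.5,-21],[0,0,0]]

```text
t: 5.05
tool_pos: [0.5583, -0.1848, 0.2523]
orientation: [3.127, 0.294, 0.004]
contact_force: [0.1, -0.2, 0.3]
grip_width: -0.0
```

```bash
cat > b.py <<'E'
from h import *
from plant import ctrl
s=st()
F={}
for n in("wrist","scene","side"):
    f=ctrl.grab_frame(n);F[n]=f;cv2.imwrite(f"pics/{n}7.png",f["pixels"][:,:,::-1])
f=F["wrist"];Rt=Rn.from_rotvec(s["orientation"]).as_matrix()
H=f["hand_eye"];Rwc=Rt@H[:3,:3];c=s["tool_pos"]+Rt@H[:3,3];f["R"]=Rwc.T;f["t"]=-Rwc.T@c
pickle.dump(F,open("pics/F7.pkl","wb"))
st();need(s,0,.23,.25)
E
python3 b.py
```

```text
t 5.05 pos [ 0.5583 -0.1848  0.2523] jig [  0.2 -84.3] F [ 0.1 -0.2  0.3] w -0.0
t 5.2 pos [ 0.5596 -0.1854  0.2523] jig [  1.3 -85.1] F [-0.6  0.6 -0.2] w -0.0002
shift cm [ -0.   -31.43   0.2 ] turn [ 0.05 -0.16  0.03]
```

View pics/wrist7.png

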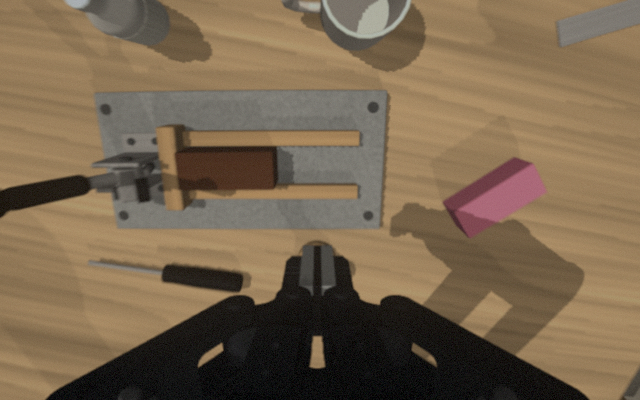

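View pics/scene7.png

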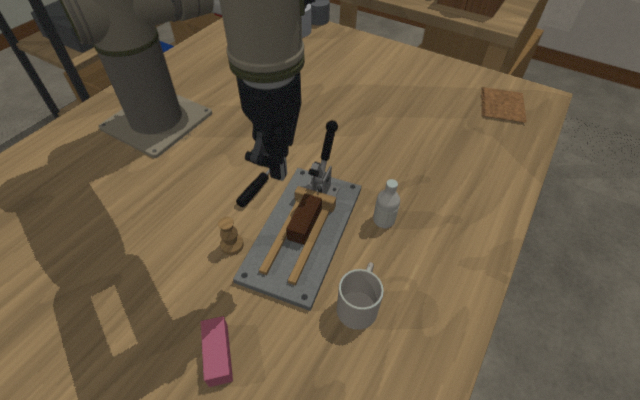

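The wrist view shows the blank's end at u≈177 touching the stop, with no gap. In the scene view the knob is at (331,127). I'll check its position by triangulation.

```bash
python3 - <<'E'
from h import *
F=pickle.load(open("pics/F7.pkl","rb"))
uv=[]
for n,(x0,x1,y0,y1) in (("scene",(322,342,116,136)),("side",(296,320,224,248))):
    f=F[n];g=f["pixels"].max(2)[y0:y1,x0:x1];m=(g<55).astype(np.uint8)
    d=cv2.distanceTransform(cv2.copyMakeBorder(m,1,1,1,1,cv2.BORDER_CONSTANT),cv2.DIST_L2,5);_,r,_,p=cv2.minMaxLoc(d)
    uv.append((p[0]-1+x0,p[1]-1+y0));print(n,uv[-1],r)
p=tri([F["scene"],F["side"]],uv);print(p,w2j(p)*1e3)
print([ (w2j(plane(F[n],[u],.162))*1e3).round(1) for n,u in zip(("scene","side"),uv)])
E
```

```text
scene (331, 126) 5.393799781799316
side (308, 237) 4.996899604797363
[0.50794602 0.06401698 0.15909837] [ -3.12936928 169.54593038]
[array([[ -1.7, 166.3]]), array([[ -4.1, 172.4]])]
```

Call:
drive_tool:
  plan:
    - [[-0.1,-4,0],[0,0,0]]
    - [[-0.2,-8,0],[0,0,0]]
    - [[-0.2,-12,0],[0,0,0]]
    - [[-0.2,-16,0],[0,0,0]]
    - [[-0.2,-20,0],[0,0,0]]
    - [[-0.2,-24,0],[0,0,0]]
    - [[-0.2,-28,0],[0,0,0]]
    - [[-0.2,-32,0],[0,0,0]]

```text
t: 5.87
tool_pos: [0.4946, 0.131, 0.2462]
orientation: [-3.128, -0.293, 0.005]
contact_force: [0.8, -0.4, -0.1]
grip_width: 0.0
```

Call:
drive_tool:
  plan:
    - [[0,0,0],[0,0,0]]
    - [[0,0,3],[0,0,0]]
    - [[0,0,6],[0,0,0]]
    - [[0,0,8.5],[0,0,0]]
    - [[0,0,8.5],[0,0,0]]

```text
t: 6.28
tool_pos: [0.4914, 0.1286, 0.1554]
orientation: [3.127, 0.294, -0.02]
contact_force: [-0.5, 0.2, -1.3]
grip_width: -0.0
```

```bash
python3 a.py side8 -0.001 .20 .163
```

```text
t 6.3333 pos [0.4929 0.1287 0.1587] jig [ -5.9 235.9] F [0.7 0.5 0.6] w -0.0004
shift cm [ 0.49  3.59 -0.44] turn [-0.03  0.53  0.02]
```

View pics/side8.png

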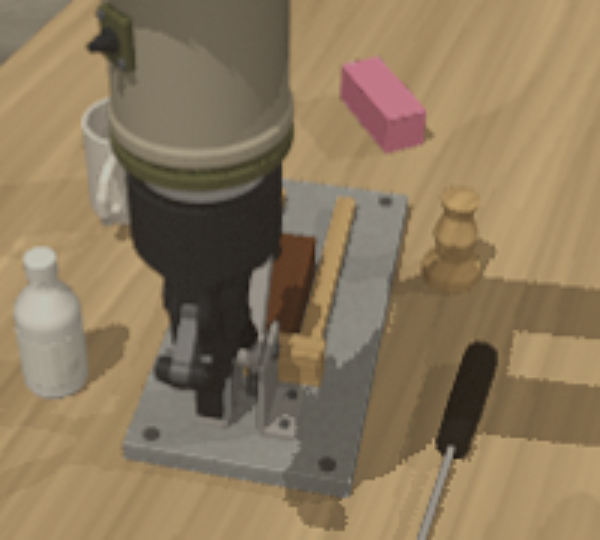

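Call:
drive_tool:
  plan:
    - [[0.4,1,-0.4],[0,0,0]]
    - [[0.4,2,-0.4],[0,0,0]]
    - [[0.4,3,-0.4],[0,0,0]]
    - [[0.4,3.8,-0.4],[0,0,0]]
    - [[0.4,4.5,-0.4],[0,0,0]]
    - [[0.4,5.2,-0.4],[0,0,0]]
    - [[0.4,5.8,-0.4],[0,0,0]]
    - [[0.4,5.8,-0.4],[0,0,0]]

```text
t: 7.0
tool_pos: [0.5112, 0.0751, 0.169]
orientation: [-3.122, -0.293, -0.002]
contact_force: [-5.5, 15.4, 7.3]
grip_width: -0.0006
```

```bash
python3 a.py side9 -0.001 .13 .163
```

```text
t 7.05 pos [0.5111 0.0754 0.1688] jig [  2.1 180.1] F [-5.  16.4  7.1] w -0.0003
shift cm [-0.31  5.02  0.55] turn [-0.33 -0.09  0.04]
```

View pics/side9.png

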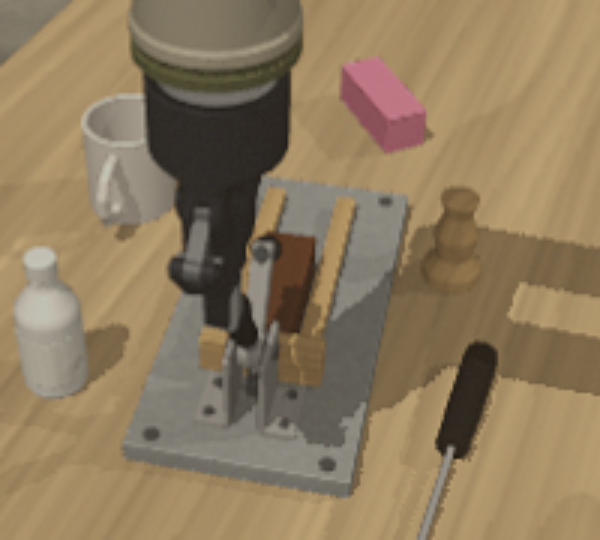

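The contact pushes back with 16 N and 7 N upward, so the fingertip is probably on the knob's upper half. I'll back off, go lower and look again.

Call:
drive_tool:
  plan:
    - [[-0.2,-1,0],[0,0,0]]
    - [[-0.2,-2.2,0],[0,0,0]]
    - [[-0.3,-2.6,1],[0,0,0]]
    - [[-0.3,-2.6,2],[0,0,0]]
    - [[-0.3,-2.6,2],[0,0,0]]
    - [[-0.3,-2.6,2],[0,0,0]]

```text
t: 7.55
tool_pos: [0.5021, 0.0976, 0.1455]
orientation: [3.127, 0.294, -0.005]
contact_force: [-0.2, -0.0, 0.1]
grip_width: -0.0004
```

```bash
python3 a.py side10 -0.001 .13 .145; python3 - <<'E'
from h import *
from plant import ctrl
for n,a in(("scene",(80,230,260,420)),("wrist",(0,400,0,640))):
    f=ctrl.grab_frame(n);im=f["pixels"][a[0]:a[1],a[2]:a[3],::-1]
    if n=="scene": im=cv2.resize(im,None,fx=4,fy=4)
    cv2.imwrite(f"pics/{n}10.png",im)
E
```

```text
t 7.6 pos [0.5027 0.0976 0.1463] jig [ -2.  203.5] F [0.  0.1 0.1] w -0.0003
shift cm [0.1  7.35 0.13] turn [0.01 0.11 0.01]
```

View pics/scene10.png

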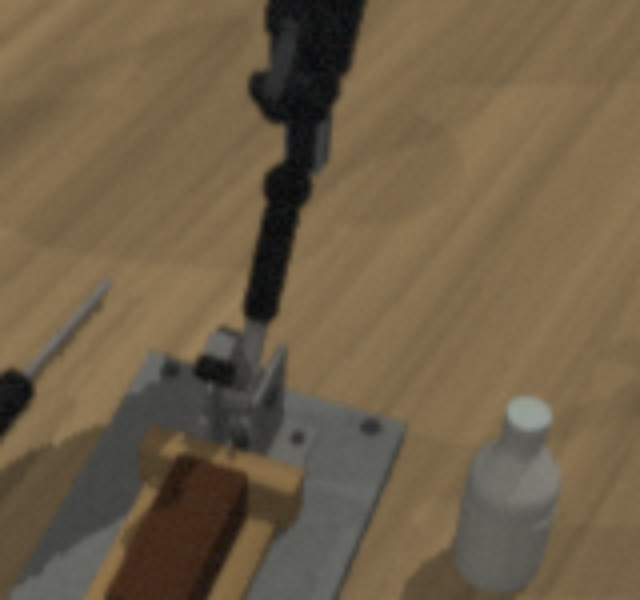

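View pics/wrist10.png

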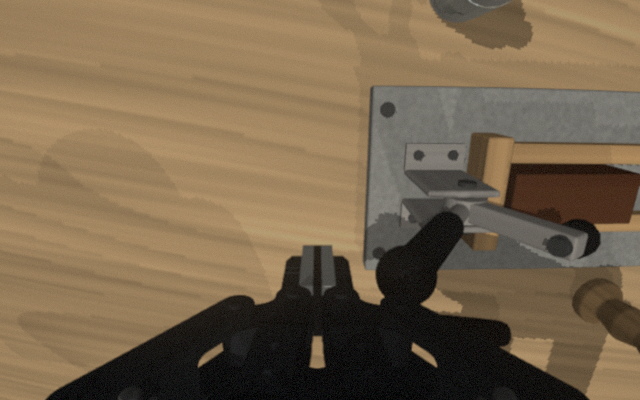

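View pics/side10.png

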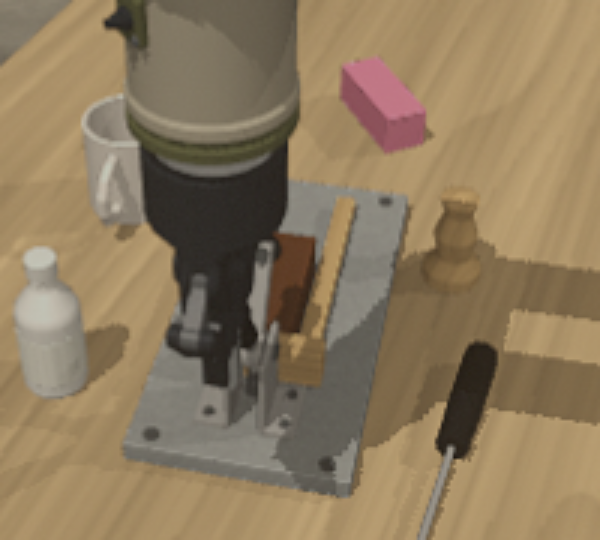

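In the wrist view the knob, at (407,272), now lines up with the fingers at (318,270), so I'll push here.

Call:
drive_tool:
  plan:
    - [[0.1,0.6,0],[0,0,0]]
    - [[0.1,1.2,0],[0,0,0]]
    - [[0.1,1.8,-0.2],[0,0,0]]
    - [[0.1,2.4,-0.4],[0,0,0]]
    - [[0.1,3,-0.6],[0,0,0]]
    - [[0.1,3.6,-0.8],[0,0,0]]

```text
t: 8.2
tool_pos: [0.5125, 0.066, 0.1587]
orientation: [-3.121, -0.295, -0.008]
contact_force: [-3.4, 17.7, 13.4]
grip_width: -0.0002
```

```bash
python3 a.py side11 -0.001 .125 .16
```

```text
t 8.25 pos [0.513  0.0644 0.159 ] jig [  1.9 169. ] F [-2.7 12.2 11.2] w 0.0001
shift cm [-0.3   4.4  -0.12] turn [-0.22 -0.34  0.08]
```

View pics/side11.png

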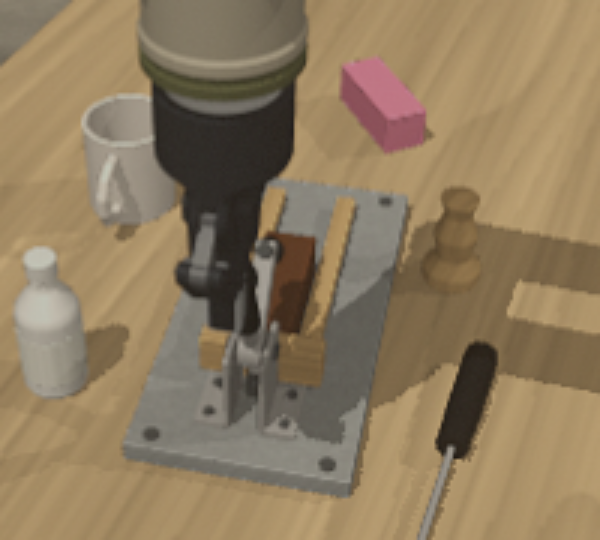

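The lever has turned partway: the handle leans less and the knob is held by the finger. I'll carry on, rising along the arc.

Call:
drive_tool:
  plan:
    - [[-0.2,0.5,-0.3],[0,0,0]]
    - [[-0.3,1,-0.6],[0,0,0]]
    - [[-0.4,1.5,-0.8],[0,0,0]]
    - [[-0.4,2,-1],[0,0,0]]
    - [[-0.4,2.5,-1.1],[0,0,0]]
    - [[-0.4,3,-1.2],[0,0,0]]

```text
t: 8.75
tool_pos: [0.5134, 0.0323, 0.1684]
orientation: [-3.127, -0.293, -0.003]
contact_force: [0.4, 2.5, 1.8]
grip_width: 0.0001
```

```bash
python3 a.py side12 -0.001 .12 .165
```

```text
t 8.8 pos [0.5135 0.0313 0.1684] jig [ -3.8 136.3] F [-0.3  1.1  1.5] w -0.0001
shift cm [0.28 1.63 0.34] turn [ 0.03 -0.1  -0.01]
```

View pics/side12.png

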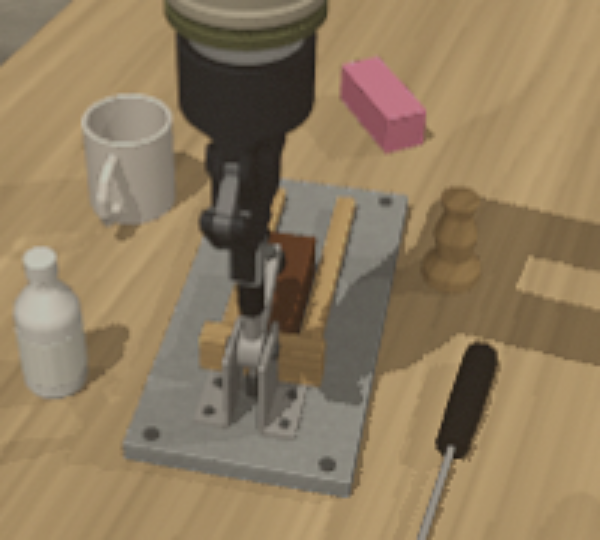

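The force has dropped to about 1 N, so the lever is close to the dead point. I'll push past it.

Call:
drive_tool:
  plan:
    - [[0.2,0.5,0],[0,0,0]]
    - [[0.2,1,0],[0,0,0]]
    - [[0.2,1.5,0],[0,0,0]]
    - [[0.2,2,0],[0,0,0]]
    - [[0.2,2.3,0],[0,0,0]]
    - [[0.2,2.3,0],[0,0,0]]

```text
t: 9.3
tool_pos: [0.5188, 0.0094, 0.167]
orientation: [3.128, 0.292, -0.001]
contact_force: [-0.2, -0.4, 0.3]
grip_width: 0.0002
```

```bash
python3 a.py side13 -0.001 .20 .165
```

```text
t 9.35 pos [0.5188 0.0099 0.1671] jig [ -2.5 114.3] F [-0.7  1.2  0.4] w -0.0001
shift cm [ 0.15 -8.57  0.21] turn [ 0.    0.02 -0.03]
```

View pics/side13.png

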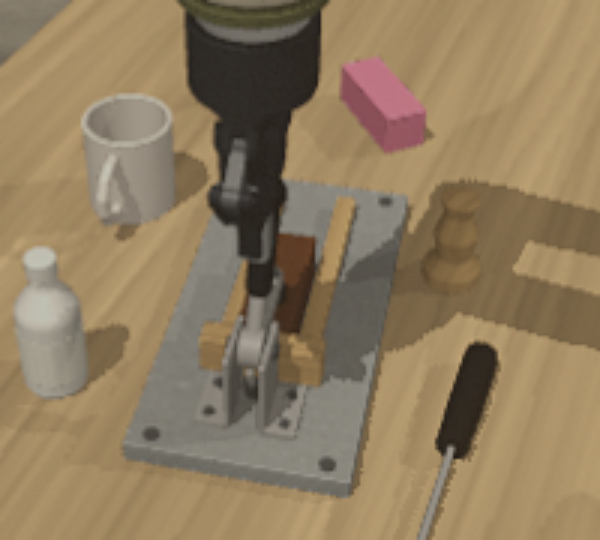

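It looks snapped over, with the foot down at about (275,285). I'll retreat to +y, rise and check.

Call:
drive_tool:
  plan:
    - [[0,-2,0],[0,0,0]]
    - [[0,-5,0],[0,0,0]]
    - [[0,-8.5,-0.5],[0,0,0]]
    - [[0,-10,-4],[0,0,0]]
    - [[0,-11,-8],[0,0,0]]
    - [[0,-14,-10],[0,0,0]]
    - [[0,-17,-10],[0,0,0]]
    - [[0,-17,-10],[0,0,0]]

```text
t: 10.02
tool_pos: [0.4872, 0.182, 0.2698]
orientation: [-3.124, -0.298, -0.006]
contact_force: [-0.7, -0.3, -0.5]
grip_width: -0.0001
```

```bash
sed -i 's/7.png/14.png/;s/F7/F14/' b.py; python3 b.py; python3 - <<'E'
import cv2
for n,(x0,x1,y0,y1) in (("scene",(230,390,100,310)),("side",(240,420,150,310))):
    cv2.imwrite(f"pics/{n}14c.png",cv2.resize(cv2.imread(f"pics/{n}14.png")[y0:y1,x0:x1],None,fx=2.8,fy=2.8,interpolation=cv2.INTER_CUBIC))
E
```

```text
t 10.0167 pos [0.4872 0.182  0.2698] jig [ -1.6 289.3] F [-0.7 -0.3 -0.5] w -0.0001
t 10.1667 pos [0.4869 0.1773 0.2667] jig [ -2.8 284.8] F [-0.3 -0.8  0.3] w -0.0001
shift cm [0.13 5.94 1.97] turn [-0.15 -0.25  0.21]
```

View pics/scene14c.png

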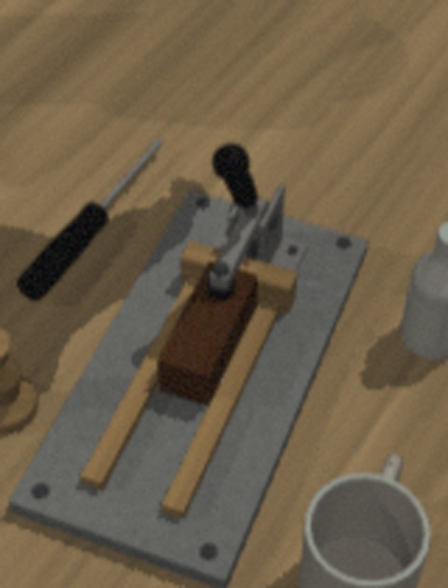

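View pics/side14c.png

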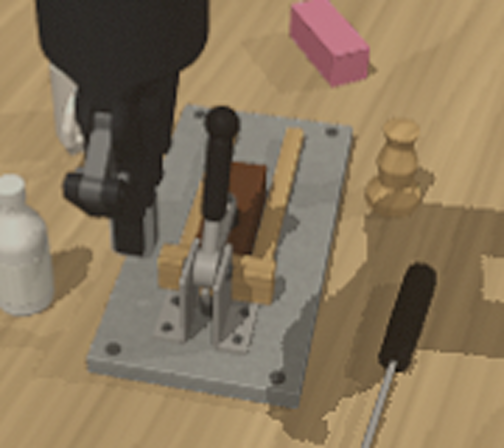

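View pics/wrist14.png

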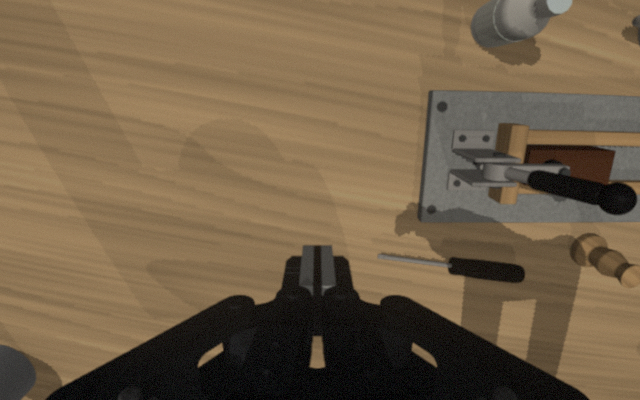

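All three views show the lever over and the foot on the blank, with the bystanders where they were. A last check with numbers:

```bash
python3 - <<'E'
from h import *
F=pickle.load(open("pics/F14.pkl","rb"))
p=tri([F["scene"],F["side"]],[(312.5,157.5),(318.9,193.6)]);print("knob",w2j(p)*1e3,p[2])
A=pickle.load(open("pics/scene1.pkl","rb"))
f=F["scene"];hsv=cv2.cvtColor(f["pixels"],cv2.COLOR_RGB2HSV);P,uv=deproj(f,np.ones((400,640),bool));h=hsv[uv[:,1],uv[:,0]]
j=w2j(P)*1e3
t=(abs(P[:,2]-.058)<.004)&(h[:,2]<100)&(h[:,1]>110)&(abs(j[:,0])<25)&(abs(j[:,1])<110)
print("blank y range (scene)",np.percentile(j[t][:,1],[1,99]),"x",np.percentile(j[t][:,0],[2,98]))
s=st()
E
```

```text
knob [ 0.38573913 56.26501648] 0.1712090602756915
blank y range (scene) [-39.48729281  57.49752426] x [-19.15537014  19.41807488]
t 10.1667 pos [0.4869 0.1773 0.2667] jig [ -2.8 284.8] F [-0.3 -0.8  0.3] w -0.0001
```

The knob is at y=56, z=171 mm (locked is 55, 172). The blank runs from -39.5 to about 58–60 mm (should be -40 to +60).

```bash
python3 -c "
from plant import ctrl
print(ctrl.sign_off())"
```

```text
the job is handed in; nothing more can be done
None
```

The blank is hard against the stop, the clamp is locked down on it, and the job is handed in at about 10.2 s of the 45 s.

**What I did:** I pushed the blank along the channel with the closed fingers until it stopped moving, with 16 N showing at the wrist. I then pushed the knob over past its dead point until it snapped, and backed off clear of everything.

**Last checks:**
- **Clamp:** the knob triangulates to y = 56 mm, z = 171 mm, against 55 and 172 mm when locked. The foot can be seen down on the blank.
- **Blank:** its top runs from about y = -39 to +57 mm, against -40 to +60 mm. The low +y figure may be the clamp hiding that edge, but I did not check. The pictures show no gap at the stop.
- **Surroundings:** the bystanders and the pink block look unmoved in the pictures, though I did not measure them. The robot reads no contact force.

**What disagreed:**
- **Camera mismatch:** the scene and side cameras put the jig about 7 mm apart in y. I settled it with the wrist camera, and the stop contact agreed.
- **First knob push:** it sat too high on the ball, with 16 N back and 7 N up. I backed off, went lower and pushed again. The wrist force in that second push reached about 22 N.

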